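# Press the printing-frame clamp jaws home beside their partners in the foam insert

## Task

Take the two loose frame-clamp jaws off the sloping drain rack and press each one fully home in the foam insert, in the cutout where the partner of its own colour sits, so that the two halves mate, lie level and the jaw is flush with the foam. Leave the ink jar, the white tub and the squeegee where they stand.

Things in the scene. Friction and masses are not known exactly. Their poses are not given: they have to be found in the camera images.
- jaw_blue: Loose aluminium clamp jaw with blue lug, 0.25 kg, 95 mm long. Origin: centre of head's underside; x along jaw to mating face, y left, z up. Head 50 x 48 x 24; tail x -70 to -25, 24 wide, 24 thick. Mating face x = 25 has a groove 15 wide, 14 deep at y = +11 for the blue partner's tongue only. Starts on either side of the rack, underside on the slope, tail against the lip: z leans 0.56 rad (32 deg).
- lug_blue (a point): Middle of the top of the blue lug on the loose jaw, the part to grip: a block 16 wide (y), 44 long (x), rising 32 above the jaw's flat top (jaw frame: x -37 to 7, z 24 to 56; this point is at x -15, y 0, z 56). Axes parallel to the jaw's.
- jaw_orange: Loose aluminium clamp jaw with orange lug, 0.25 kg, 95 mm long. Origin: centre of head's underside; x along jaw to mating face, y left, z up. Head 50 x 48 x 24; tail x -70 to -25, 24 wide, 24 thick. Mating face x = 25 has a groove 15 wide, 14 deep at y = -11 for the orange partner's tongue only. Starts on either side of the rack, underside on the slope, tail against the lip: z leans 0.56 rad (32 deg).
- lug_orange (a point): Middle of the top of the orange lug on the loose jaw, the part to grip: a block 16 wide (y), 44 long (x), rising 32 above the jaw's flat top (jaw frame: x -37 to 7, z 24 to 56; this point is at x -15, y 0, z 56). Axes parallel to the jaw's.
- partner_blue: The blue clamp's other jaw, fixed in the far half of either foam pocket (varies). Origin: centre of its head's underside; axes as the foam's. Head 50 x 48 x 24, tail to +x, face at x = -25 with its blue tongue 11 wide, 11 long at y = +11; low blue lug 16 wide, x -7 to 37, z 24 to 40. The blue loose jaw is home when its origin is at x -52, y 0, z 0 here, axes parallel (2 mm face gap).
- partner_orange: The orange clamp's other jaw, fixed in the far half of either foam pocket (varies). Origin: centre of its head's underside; axes as the foam's. Head 50 x 48 x 24, tail to +x, face at x = -25 with its orange tongue 11 wide, 11 long at y = -11; low orange lug 16 wide, x -7 to 37, z 24 to 40. The orange loose jaw is home when its origin is at x -52, y 0, z 0 here, axes parallel (2 mm face gap).
- foam: Dark grey foam insert in an aluminium tray, fixed, 238 (x) x 208 (y) x 34 mm, left or right of the robot. Origin: centre of underside. Two clamp-shaped pockets along x at y = +50 and -50, yellow floor at z = 10, foam top z = 34. The far (+x) half of each holds a partner jaw; the near half is empty and takes a loose jaw, mating face to +x, 1.5 mm play all round.
- pocket_left (a point): Floor of the left pocket's empty half (foam frame x -26, y +50, z 10). Head room 51 wide, tail room 27 wide towards -x. Beside it two springy foam nubs, 12 mm rounds 24 long, centred 12 above the floor, stand 3 mm out of the side walls and grip the jaw's head: by its own weight a jaw stops 10 to 15 mm high; it must be pushed down with about 5 to 10 N and then stays.
- pocket_right (a point): Floor of the right pocket's empty half (foam frame x -26, y -50, z 10). Head room 51 wide, tail room 27 wide towards -x. Beside it two springy foam nubs, 12 mm rounds 24 long, centred 12 above the floor, stand 3 mm out of the side walls and grip the jaw's head: by its own weight a jaw stops 10 to 15 mm high; it must be pushed down with about 5 to 10 N and then stays.
- rack: White sloping drain rack, fixed, 230 wide (y), 125 deep (x), left or right of the robot. Origin: on the table under its middle. Slope rises towards its +x at 0.56 rad (32 deg) from x = -65, z = 30, 140 mm along the slope to z = 104; lip 12 high at its foot, ridge 6 wide, 12 high along y = 0. One jaw lies each side of the ridge, 45 to 69 mm from it.
- ink_jar: Amber ink jar with white cap, 80 mm diameter, 150 tall. Origin: centre of the underside. Bystander: leave it where it stands.
- tub: White plastic tub with lid, 72 mm diameter, 85 tall. Origin: centre of the underside. Bystander: leave it where it stands.
- squeegee: Wooden squeegee, 140 long (x), 45 wide, 75 tall, standing between the foam and the rack with the jar and the tub. Origin: centre of the underside. Bystander: leave it where it stands.
Things that resemble listed ones, but are neither listed nor needed, are in the scene too. Leave any pink or red look-alike of the jaw_orange alone.

How it is judged:
At the end, for the whole second after the job is handed in: Each loose jaw lies in the empty half of the pocket that holds the partner of its colour, its origin within 3 mm sideways and in height and about 3 mm lengthwise of the mated place, square to the partner and level within 0.06 rad, released and at rest (x of jaw_blue in the frame of partner_blue between -0.0555 and -0.049 m and y of jaw_blue in the frame of partner_blue between -0.003 and 0.003 m and z of jaw_blue in the frame of partner_blue between -0.003 and 0.003 m and angle between the x axis of jaw_blue and the x axis of partner_blue, either way round below 0.06 rad and angle between each of jaw_blue, jaw_orange's own z axis and vertical below 0.06 rad and linear speed of each of jaw_blue, jaw_orange below 0.01 m/s and x of jaw_orange in the frame of partner_orange between -0.0555 and -0.049 m and y of jaw_orange in the frame of partner_orange between -0.003 and 0.003 m and z of jaw_orange in the frame of partner_orange between -0.003 and 0.003 m and angle between the x axis of jaw_orange and the x axis of partner_orange, either way round below 0.06 rad); the robot touches nothing.
It fails at once if the ink jar, the white tub or the squeegee is shifted more than 25 mm (distance of any of ink_jar, tub, squeegee from where it was at the start of the episode above 0.025 m).
It fails at once if the ink jar, the white tub or the squeegee is tipped more than 0.3 rad (angle between any of ink_jar, tub, squeegee's own z axis and vertical above 0.3 rad).
It also fails if it takes over 69 s, if anything falls off the work surface, if the arm or the gripper's body presses on something with over 40 N, if the wrist force passes 120 N, or if a joint passes its speed limit or range.

## Robot

A 6-joint arm with a two-finger parallel gripper is mounted at the origin on the work surface. World frame = base frame: x ahead of the robot, y to its left, z up, the work surface at z = 0. Lengths are in m, angles in rad, forces in N, time in s.
With the tool pointing down it reaches from about 0.4 to 0.925 m from the base axis. Payload 12.5 kg.
Tool frame: the origin (TCP) lies where the fingers leave the gripper's body, on its centre line; the fingertips stand 78 mm ahead of it and the grasp point (between the pads) lies 59 mm ahead of it; z points along the fingers, y is the line along which they close (so a half turn about z gives the same grasp; the last joint's range is limited). The gripper opens to 95 mm and grips with 3 to 60 N. Pads are 20 mm wide; open, the fingers measure 119 mm over their backs; the gripper's body (75 mm by 180 mm) begins 59 mm behind the grasp point.
Start: joints at [1.209, 0.491, 1.559, -0, 1.092, -0.106], TCP at [0.158, 0.605, 0.292] pointing down, gripper open.
Joint ranges: [-3.1, 3.1], [-0.84, 2.19], [0.05, 2.79], [-1.13, 4.28], [0.06, 2.93], [-2.69, 2.69]. Speed limits (rad/s): [2.22, 2.22, 2.79, 3.14, 3.14, 3.14].

## Interface

Orientations are given as a 3x3 rotation matrix whose columns are the frame's x, y, z axes.
In Python, from rig import bot, snapshot, camera_info, job_done, models gives the robot as it stands.
- The arm moves only by the shell command python3 -m handwheel 'ROWS'. ROWS is JSON, a list of rows, each a list of 7 numbers: the opening, from 0 (shut) to 1 (fully open), then the shift along the tool's x, y, z in mm, then the turn, a rotation vector about the tool's x, y, z in degrees. In form: [[claw, x, y, z, wx, wy, wz], ...]. A call has 1 to 10 rows; each row is the pose to reach, as a shift and turn from the pose commanded when the call began, along the tool's axes at that moment; what a row does not reach only later rows make up. A row lasts 1/8 s, in which the tool goes at most 62.5 mm and 10.7 degrees, less where a joint would pass 70% of its speed; a pose out of reach is approached as far as the arm can. A call with a gripper value outside its range is refused whole. The fingers move at their own pace and stop on an object; the grip force is fixed at half the most. Time passes only in rows, so rows that repeat a pose let the fingers close. It gives the time, the measured TCP pose, the force, the opening and the grip force at its end, in the units of the state.
- bot.state(): the state, without advancing time (a new reading comes with each control period).
- snapshot(name): name is "scene" or "top"; returns the picture (400x640x3 uint8, red, green, blue); there is no depth.
- camera_info(name): a dict with "camera_matrix" (3x3 intrinsics, pixels), "R" (3x3) and "t" (3): a world point X has camera coordinates R X + t. Camera axes: x right, y down, z forward; pixel columns grow to the right and rows downward; lengths in m; the calibration is good to about 2 mm. A picture is of the moment at which its call begins. camera_info takes no time and is no camera call.
- job_done(): hands the job in; it is judged then, once.
Trained networks look in the newest picture that a camera, given by its name, has taken for a name from the list of things; names that differ only in an ending like _2 or _b are one class to them, and where a whole thing is asked for, a point or a joint stands for the part that bears it (a point fixed in the world has none). Each returns a list of dicts, best first, with "conf" (0 to 1); they miss things now and then, are a little off and sometimes report something else, mostly with a low value. They report only what shows in the picture. A call takes as long as a camera call. They do not tell look-alikes from the thing itself.
- models.outline_of(camera, thing): "pixels" (400x640 bool, what is visible of it) and "bbox" ([left, top, right, bottom] in pixels, round what is visible of it).
The state is a dict: "time_s": time; "q": joint angles; "qd": joint speeds; "joint_torque": joint torques, N m; "position": TCP position; "orientation": TCP orientation; "ft_force": force on the tool from outside, world axes, zero at the start; "ft_torque": the same for the moment, N m; "gripper_width": finger opening in m; "grasp_force": force on a finger pad.
Only numpy, scipy, OpenCV 4.12 (cv2) and the standard library are available. Lean on these libraries where they do the work, as an engineer would, in place of code of your own. Each camera call takes 0.05 s, during which the arm holds its last target. There are 200 camera calls.

## Working session

There is one attempt and no reset: what is moved stays moved. The work goes in short steps, Python scripts to look and compute and a shell command to move; the robot and the scene stay as the last step left them, time stands still between calls to the robot, and variables do not carry over. Pictures are saved under pics/ and viewed, at most 10 in all, crops included, and the job is handed in when it is done.

```bash
mkdir -p pics; ls
python3 - <<'E'
from rig import bot,snapshot,camera_info
import cv2,numpy as np
for n in("scene","top"):
    im=snapshot(n); cv2.imwrite(f"pics/{n}0.png",im[:,:,::-1])
    c=camera_info(n); R=np.array(c["R"]);t=np.array(c["t"]); print(n,np.round(c["camera_matrix"],1).tolist(),"pos",np.round(-R.T@t,3),np.round(R,3).tolist())
s=bot.state(); print(s["time_s"],s["position"],np.round(s["orientation"],3).tolist(),s["ft_force"])
E
```

```text
pics
scene [[454.1, 0.0, 322.7], [0.0, 454.1, 205.1], [0.0, 0.0, 1.0]] pos [ 1.528 -0.052  0.801] [[0.047, 0.999, -0.017], [0.608, -0.042, -0.793], [-0.793, 0.027, -0.609]]
top [[451.9, 0.0, 313.2], [0.0, 451.9, 199.1], [0.0, 0.0, 1.0]] pos [0.48  0.008 1.147] [[0.0, -1.0, 0.008], [-0.996, -0.001, -0.093], [0.093, -0.008, -0.996]]
0.1 [0.15805289 0.60454453 0.29171877] [[-0.967, 0.253, -0.0], [0.253, 0.967, -0.001], [0.0, -0.001, -1.0]] [ 0.94959247 -0.49061253 -0.53399912]
```

View pics/top0.png

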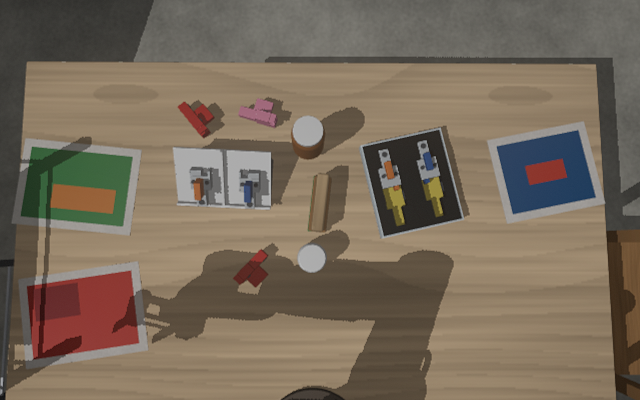

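View pics/scene0.png

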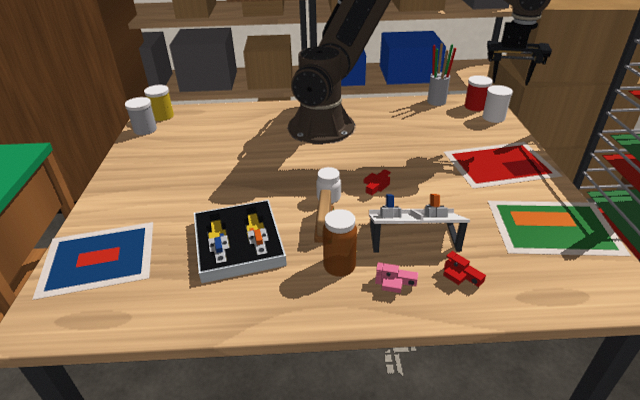

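The top view (rows down = −x, columns right = −y) shows the rack at (223,178) with the orange jaw at (200,187) and the blue one at (249,188). The foam is at (412,182), with the orange partner left at (389,170) and the blue partner right at (428,160). The look-alikes are at (197,117) red, (260,111) pink and (252,268) red.

They all lie on the table. Only the one at (200,187) is orange and on the rack. I'll confirm that in one enlarged crop.

Run:
```python
import cv2,numpy as np
a=cv2.imread("pics/top0.png"); b=cv2.imread("pics/scene0.png")
f=lambda im,x,y,w,h,k:cv2.resize(im[y:y+h,x:x+w],None,fx=k,fy=k,interpolation=cv2.INTER_CUBIC)
top=np.hstack([f(a,165,135,115,85,3.4),f(a,355,120,115,85*1+0,3.4)])
bot_=np.hstack([f(b,365,185,115,80,3.4),f(b,185,195,115,80,3.4)])
im=np.vstack([top,bot_]);print(im.shape);cv2.imwrite("pics/crop0.png",im[:600,:800])
```

```text
(561, 782, 3)
```

View pics/crop0.png

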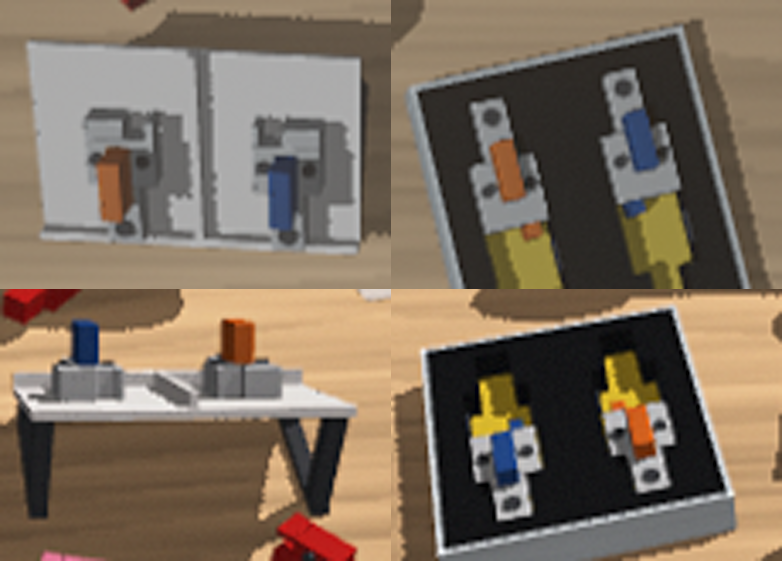

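```bash
cat > h.py <<'E'
import cv2,numpy as np
from scipy.optimize import minimize
from scipy.spatial.transform import Rotation as Ro
from rig import camera_info
C={n:[np.array(camera_info(n)[k]) for k in("camera_matrix","R","t")] for n in("scene","top")}
K=6
def proj(n,P):
    M,R,t=C[n]; p=(R@np.atleast_2d(P).T).T+t; p=p@M.T; return p[:,:2]/p[:,2:]
def box(x0,x1,y0,y1,z0,z1): return np.array([[x,y,z] for x in(x0,x1) for y in(y0,y1) for z in(z0,z1)])/1e3
LUG=box(-37,7,-8,8,24,56); PLUG=box(-7,37,-8,8,24,40)
def cmask(im,col,r):
    "largest coloured blob in rectangle r, upsampled K times"
    x,y,w,h=r; c=cv2.resize(im[y:y+h,x:x+w],None,fx=K,fy=K,interpolation=cv2.INTER_CUBIC)
    hsv=cv2.cvtColor(c,cv2.COLOR_BGR2HSV); lo,hi=((100,105,30),(130,255,255)) if col=="blue" else ((4,130,50),(17,255,255))
    m=cv2.inRange(hsv,lo,hi); m=cv2.morphologyEx(m,cv2.MORPH_OPEN,np.ones((7,7)))
    k,l,s,_=cv2.connectedComponentsWithStats(m); return (l==1+np.argmax(s[1:,4])).astype(np.uint8)
def hullmask(n,P,r):
    p=((proj(n,P)-np.array(r[:2])+.5)*K-.5); m=np.zeros((r[3]*K,r[2]*K),np.uint8)
    return cv2.fillConvexPoly(m,cv2.convexHull(np.round(p*16).astype(np.int32)),1,shift=4)
def Rz(a): return Ro.from_euler("z",a).as_matrix()
def fit(f,x0,obs,step):
    "f(x)->{key:points}; obs: list of (cam,key,mask,rect)"
    c=lambda x:sum(1-(lambda a:(a&m).sum()/max(1,(a|m).sum()))(hullmask(n,f(x)[k],r)) for n,k,m,r in obs)
    for _ in range(2):
        sx=np.vstack([x0]+[x0+np.eye(len(x0))[i]*step[i] for i in range(len(x0))])
        s=minimize(c,x0,method="Nelder-Mead",options=dict(initial_simplex=sx,xatol=1e-5,fatol=1e-4,maxiter=900)); x0=s.x
    return s.x,s.fun,[round(fit1(f,s.x,o),3) for o in obs]
def fit1(f,x,o):
    a=hullmask(o[0],f(x)[o[1]],o[3]); return (a&o[2]).sum()/(a|o[2]).sum()
E
cat > m1.py <<'E'
from h import *
I={n:cv2.imread(f"pics/{n}0.png") for n in("scene","top")}
mk=lambda L:[(n,k,cmask(I[n],k,r),r) for n,k,r in L]
foam=mk([("top","orange",(375,152,30,32)),("top","blue",(415,145,28,30)),("scene","blue",(203,225,30,32)),("scene","orange",(246,222,24,32))])
rack=mk([("top","orange",(187,170,25,35)),("top","blue",(237,175,25,32)),("scene","blue",(380,190,18,26)),("scene","orange",(424,190,22,26))])
def ff(x):  # foam x,y,yaw
    R=Rz(x[2]); return {k:(PLUG+[.026,s,.010])@R.T+[x[0],x[1],0] for k,s in(("orange",.05),("blue",-.05))}
def fr(x):  # yaw, then xyz of each jaw origin
    R=Rz(x[0])@Ro.from_euler("y",-.56).as_matrix()
    return {"orange":LUG@R.T+x[1:4],"blue":LUG@R.T+x[4:7]}
print(fit(ff,np.array([.53,-.22,.2]),foam,[.02,.02,.1]))
for off in (0,):
    print(fit(lambda x:fr(x),np.array([0,.51,.27,.068,.51,.15,.068]),rack,[.1]+[.015]*6))
for cam in("top","scene"): print(cam,fit(ff,np.array([.53,-.22,.2]),[o for o in foam if o[0]==cam],[.02,.02,.1]))
cv2.imwrite("pics/chk.png",np.hstack([cv2.resize(m*255,(190,190)) for _,_,m,_ in foam+rack][:4]))
E
python3 m1.py
```

```text
(array([ 0.53, -0.22,  0.2 ]), np.float64(4.0), [np.float64(0.0), np.float64(0.0), np.float64(0.0), np.float64(0.0)])
(array([0.   , 0.51 , 0.27 , 0.068, 0.51 , 0.15 , 0.068]), np.float64(4.0), [np.float64(0.0), np.float64(0.0), np.float64(0.0), np.float64(0.0)])
top (array([ 0.53, -0.22,  0.2 ]), np.float64(2.0), [np.float64(0.0), np.float64(0.0)])
scene (array([ 0.53, -0.22,  0.2 ]), np.float64(2.0), [np.float64(0.0), np.float64(0.0)])
```

```bash
python3 - <<'E'
s=open('h.py').read()
s=s.replace('''    for _ in range(2):
''','''    from scipy.optimize import least_squares
    cen=[(np.argwhere(m).mean(0)[::-1]+.5)/K+np.array(r[:2])-.5 for _,_,m,r in obs]
    x0=least_squares(lambda x:np.concatenate([(proj(o[0],f(x)[o[1]]).mean(0)-q) for o,q in zip(obs,cen)]),x0).x; step=np.array(step)/3
    for _ in range(3):
''')
open('h.py','w').write(s)
E
python3 m1.py
```

```text
(array([ 0.62835611, -0.24690321,  0.23713177]), np.float64(0.8692747467902849), [np.float64(0.8), np.float64(0.736), np.float64(0.802), np.float64(0.793)])
(array([3.04841675, 0.56712436, 0.27148182, 0.07572858, 0.54871428,
       0.1597266 , 0.06750347]), np.float64(1.6455827909311966), [np.float64(0.525), np.float64(0.494), np.float64(0.662), np.float64(0.673)])
top (array([ 0.62744077, -0.24628088,  0.22953061]), np.float64(0.4619631300837752), [np.float64(0.801), np.float64(0.737)])
scene (array([ 0.6285237 , -0.24693722,  0.24158123]), np.float64(0.4036527294404537), [np.float64(0.805), np.float64(0.791)])
```

```bash
cat >> m1.py <<'E'
print("rack")
x,_,q=fit(fr,np.array([-.03,.55,.275,.068,.55,.16,.068]),rack,[.1]+[.015]*6); print(x,q)
y,_,_=fit(ff,np.array([.628,-.247,.23]),foam,[.02,.02,.1])
out=[]
for n,k,m,r in foam+rack:
    P=(ff(y) if any(r is o[3] for o in foam) else fr(x))[k]
    im=cv2.resize(I[n][r[1]:r[1]+r[3],r[0]:r[0]+r[2]],None,fx=K,fy=K,interpolation=cv2.INTER_CUBIC)
    for mm,c in((m,(0,255,0)),(hullmask(n,P,r),(0,0,255))):
        cs,_=cv2.findContours(mm,cv2.RETR_EXTERNAL,cv2.CHAIN_APPROX_NONE); cv2.drawContours(im,cs,-1,c,1)
    out.append(cv2.copyMakeBorder(im,0,220-im.shape[0],0,198-im.shape[1],cv2.BORDER_CONSTANT))
cv2.imwrite("pics/chk.png",np.vstack([np.hstack(out[:4]),np.hstack(out[4:])]))
E
python3 m1.py
```

```text
(array([ 0.62835611, -0.24690321,  0.23713177]), np.float64(0.8692747467902849), [np.float64(0.8), np.float64(0.736), np.float64(0.802), np.float64(0.793)])
(array([3.04841675, 0.56712436, 0.27148182, 0.07572858, 0.54871428,
       0.1597266 , 0.06750347]), np.float64(1.6455827909311966), [np.float64(0.525), np.float64(0.494), np.float64(0.662), np.float64(0.673)])
top (array([ 0.62744077, -0.24628088,  0.22953061]), np.float64(0.4619631300837752), [np.float64(0.801), np.float64(0.737)])
scene (array([ 0.6285237 , -0.24693722,  0.24158123]), np.float64(0.4036527294404537), [np.float64(0.805), np.float64(0.791)])
rack
[-0.37524352  0.63340412  0.257682    0.06532414  0.62140035  0.14313208
  0.06175238] [np.float64(0.498), np.float64(0.43), np.float64(0.742), np.float64(0.682)]
```

View pics/chk.png

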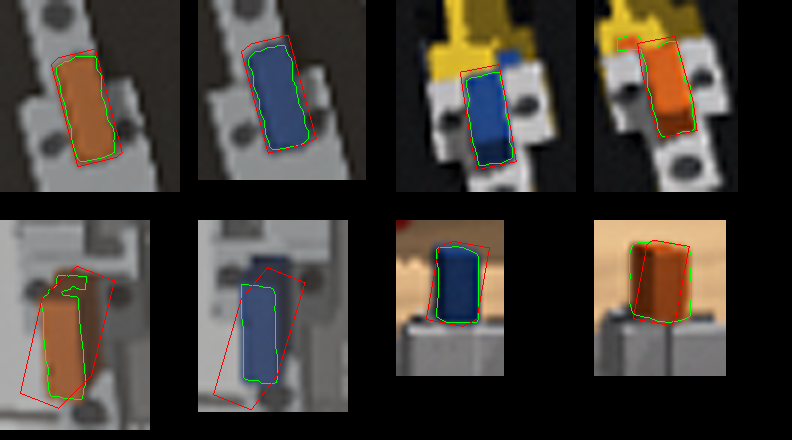

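Foam fit is good (IoU loss is uniform edge trimming). For the rack, the top-view masks show only the lit top face, so I'll fit that face there, with the yaw taken from the rack edge (≈−0.05).

```bash
cat > m2.py <<'E'
from h import *
import h
I={n:cv2.imread(f"pics/{n}0.png") for n in("scene","top")}
def m_(n,k,r):
    im=I[n]
    if n=="top":
        c=cv2.resize(im[r[1]:r[1]+r[3],r[0]:r[0]+r[2]],None,fx=K,fy=K,interpolation=cv2.INTER_CUBIC)
        hsv=cv2.cvtColor(c,cv2.COLOR_BGR2HSV); lo,hi=((100,95,85),(130,255,255)) if k=="blue" else ((4,110,118),(20,255,255))
        m=cv2.inRange(hsv,lo,hi); m=cv2.morphologyEx(m,cv2.MORPH_OPEN,np.ones((13,13)))
        kk,l,s,_=cv2.connectedComponentsWithStats(m); return (l==1+np.argmax(s[1:,4])).astype(np.uint8)
    return cmask(im,k,r)
L=[("top","orange",(187,170,25,35)),("top","blue",(237,175,25,32)),("scene","blue",(380,190,18,26)),("scene","orange",(424,190,22,26))]
obs=[(n,(n,k),m_(n,k,r),r) for n,k,r in L]
TOPF=box(-37,7,-8,8,55.9,56)
def fr(x,yaw=None):
    R=Rz(yaw)@Ro.from_euler("y",-.56).as_matrix(); d={}
    for k,o in(("orange",x[0:3]),("blue",x[3:6])):
        d["top",k]=TOPF@R.T+o; d["scene",k]=LUG@R.T+o
    return d
best=None
for yaw in(-.09,-.07,-.05,-.03,-.01,.01):
    x,v,q=fit(lambda x:fr(x,yaw),np.array([.55,.275,.068,.55,.16,.068]),obs,[.015]*6)
    print(yaw,round(v,3),np.round(x,4),q)
    if best is None or v<best[0]: best=(v,x,yaw)
v,x,yaw=best; out=[]
for n,k,m,r in obs:
    im=cv2.resize(I[n][r[1]:r[1]+r[3],r[0]:r[0]+r[2]],None,fx=K,fy=K,interpolation=cv2.INTER_CUBIC)
    for mm,c in((m,(0,255,0)),(hullmask(n,fr(x,yaw)[k],r),(0,0,255))):
        cs,_=cv2.findContours(mm,cv2.RETR_EXTERNAL,cv2.CHAIN_APPROX_NONE); cv2.drawContours(im,cs,-1,c,1)
    out.append(cv2.copyMakeBorder(im,0,220-im.shape[0],0,198-im.shape[1],cv2.BORDER_CONSTANT))
# rack corners (slope surface, foot and top) as check
for P in([.0,0,0],):
    pass
print("px origin height check: rack back corners at z .104 from px", )
M,R,t=C["top"]
for (u,w,z) in((173.2,147.4,.104),(271.5,152.6,.104),(176.8,204.9,.035),(271,209.2,.035)):
    d=R.T@np.linalg.solve(M,[u,w,1]); c=-R.T@t; print(np.round(c+d*(z-c[2])/d[2],3))
cv2.imwrite("pics/chk2.png",np.hstack(out))
E
python3 m2.py
```

```text
-0.09 0.683 [0.6374 0.2651 0.0669 0.6317 0.1496 0.0671] [np.float64(0.814), np.float64(0.81), np.float64(0.783), np.float64(0.909)]
-0.07 0.688 [0.6375 0.2662 0.0674 0.6314 0.15   0.0686] [np.float64(0.81), np.float64(0.813), np.float64(0.761), np.float64(0.928)]
-0.05 0.701 [0.6377 0.2669 0.0671 0.6314 0.1503 0.0674] [np.float64(0.809), np.float64(0.805), np.float64(0.75), np.float64(0.935)]
-0.03 0.74 [0.6368 0.2679 0.0666 0.6319 0.1527 0.0657] [np.float64(0.808), np.float64(0.807), np.float64(0.715), np.float64(0.93)]
-0.01 0.791 [0.637  0.2682 0.0669 0.6317 0.1528 0.0672] [np.float64(0.806), np.float64(0.806), np.float64(0.695), np.float64(0.901)]
0.01 0.834 [0.6368 0.2688 0.0666 0.6321 0.1535 0.067 ] [np.float64(0.802), np.float64(0.806), np.float64(0.676), np.float64(0.881)]
px origin height check: rack back corners at z .104 from px
[0.698 0.327 0.104]
[0.686 0.097 0.104]
[0.569 0.335 0.035]
[0.558 0.103 0.035]
```

View pics/chk2.png

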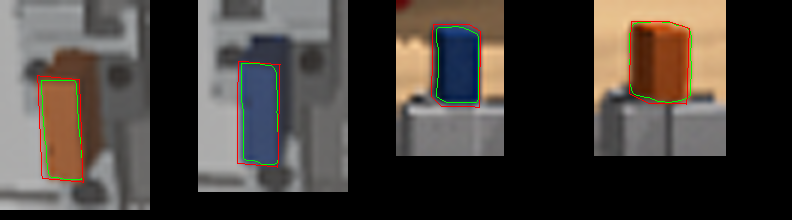

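```bash
cat > plan.py <<'E'
import numpy as np,sys
from scipy.spatial.transform import Rotation as Ro
from rig import bot
e=lambda s,a:Ro.from_euler(s,a).as_matrix()
FLIP=np.diag([-1.,1,-1])
FOAM=(np.array([.6284,-.2469,0]),.237)
RJ=e("z",-.052)@e("y",-.56)
JAW={"orange":np.array([.6377,.2668,.067]),"blue":np.array([.6314,.1502,.0675])}
def grasp(k,up=0): return JAW[k]+RJ@[-.015,0,.106+up], RJ@FLIP
def home(k,up=0,dx=0):
    R=e("z",FOAM[1]); return FOAM[0]+R@[-.026-.015+dx,.05 if k=="orange" else -.05,.010+.106+up], R@FLIP
def rel(T,S=None):
    p,R=S or cur(); d=R.T@(T[0]-p)*1e3; w=np.degrees(Ro.from_matrix(R.T@T[1]).as_rotvec()); return np.round(np.r_[d,w],1)
def cur():
    s=bot.state(); return np.array(s["position"]),np.array(s["orientation"])
def show(*Ts):
    for T in Ts: print(rel(T).tolist(),"pos",np.round(T[0],3))
E
python3 -c "
from plan import *
show(grasp('orange',.09),grasp('orange',.0))"
```

```text
[-435.1, -229.0, 66.8, -3.3, -32.0, -11.4] pos [0.521 0.273 0.225]
[-481.9, -219.2, 143.1, -3.3, -32.0, -11.4] pos [0.569 0.27  0.149]
```

```bash
python3 -m handwheel '[[0.5,-435,-229,66.8,-3.3,-32,-11.4],[0.5,-435,-229,66.8,-3.3,-32,-11.4],[0.5,-435,-229,66.8,-3.3,-32,-11.4],[0.5,-435,-229,66.8,-3.3,-32,-11.4],[0.5,-435,-229,66.8,-3.3,-32,-11.4],[0.5,-435,-229,66.8,-3.3,-32,-11.4],[0.5,-435,-229,66.8,-3.3,-32,-11.4],[0.5,-435,-229,66.8,-3.3,-32,-11.4],[0.5,-435,-229,66.8,-3.3,-32,-11.4],[0.5,-435,-229,66.8,-3.3,-32,-11.4]]'; python3 -c "
from plan import *
show(grasp('orange',.09),grasp('orange',.0))"
```

```text
time_s: 1.35
position: [0.5208, 0.273, 0.2252]
orientation: [[-0.846, 0.052, 0.53], [0.044, 0.999, -0.027], [-0.531, 0.0, -0.847]]
ft_force: [0.7, -0.0, 1.0]
gripper_width: 0.0472
grasp_force: 0.0
[-0.2, -0.1, 0.2, 0.0, -0.0, -0.0] pos [0.521 0.273 0.225]
[-0.2, -0.1, 90.2, 0.0, -0.0, -0.0] pos [0.569 0.27  0.149]
```

```bash
python3 -m handwheel '[[0.5,0,0,40,0,0,0],[0.5,0,0,70,0,0,0],[0.5,0,0,85,0,0,0],[0.5,0,0,90,0,0,0],[0.5,0,0,90,0,0,0]]'; python3 -m handwheel '[[0.0,0,0,0,0,0,0],[0,0,0,0,0,0,0],[0,0,0,0,0,0,0],[0,0,0,0,0,0,0],[0,0,0,0,0,0,0]]';python3 - <<'E'
from rig import snapshot
import cv2
a=snapshot("scene")[150:270,330:490,::-1];b=snapshot("top")[120:240,160:320,::-1]
import numpy as np
cv2.imwrite("pics/g1.png",cv2.resize(np.hstack([a,b]),None,fx=2.5,fy=2.5,interpolation=cv2.INTER_CUBIC))
E
```

```text
time_s: 1.98
position: [0.5706, 0.2721, 0.1529]
orientation: [[-0.849, 0.051, 0.526], [0.043, 0.999, -0.027], [-0.527, 0.0, -0.85]]
ft_force: [0.3, -0.3, -0.3]
gripper_width: 0.0475
grasp_force: 0.0
time_s: 2.6
position: [0.5708, 0.2714, 0.1524]
orientation: [[-0.849, 0.052, 0.526], [0.044, 0.999, -0.028], [-0.526, -0.0, -0.85]]
ft_force: [-3.1, -1.8, 4.1]
gripper_width: 0.016
grasp_force: 30.0
```

View pics/g1.png

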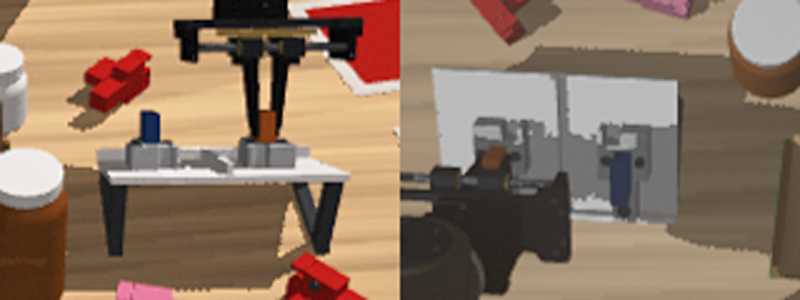

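The grip holds: the pads are on the orange lug at 16 mm and 30 N. The scene view shows the fingers around the lug at (265,125) in the crop. I'll check the joints and work out the grasp offset, then lift.

```bash
python3 -c "
from plan import *
s=bot.state(); print(np.round(s['q'],3),np.round(s['joint_torque'],1))
p,R=cur(); print('TCP in jaw',np.round(RJ.T@(p-JAW['orange'])*1e3,1), np.round(Ro.from_matrix((RJ@FLIP).T@R).as_rotvec(),3))
up=(p+np.array([-.06,0,.22]),RJ@FLIP); show(up)
"
python3 -m handwheel '[[0,0,0,-15,0,0,0],[0,0,0,-50,0,0,0],[0,0,0,-100,0,0,0],[0,0,0,-120,0,0,0],[0,0,0,-120,0,0,0],[0,0,0,-120,0,0,0]]'; python3 -c "
from plan import *
print(np.round(bot.state()['q'],3))
mid=(home('orange',.25)[0],home('orange')[1]);show(mid,home('orange',.06))"
```

```text
[ 0.412  0.611  1.911 -1.134  0.263 -0.049] [  0.7 -57.6 -17.2  -0.4  -0.7  -0. ]
TCP in jaw [-11.4   1.1 107.9] [ 0.     0.006 -0.   ]
[-64.9, -3.2, -218.6, -0.0, -0.3, 0.0] pos [0.511 0.271 0.372]
time_s: 3.45
position: [0.5079, 0.2748, 0.2532]
orientation: [[-0.85, 0.052, 0.525], [0.044, 0.999, -0.028], [-0.526, -0.001, -0.851]]
ft_force: [-0.1, 0.5, -3.3]
gripper_width: 0.0158
grasp_force: 30.0
[ 0.47   0.397  1.953 -0.743  0.398 -0.413]
[-138.9, -478.6, -46.4, -4.6, 31.5, -16.1] pos [ 0.577 -0.208  0.366]
[-39.0, -478.4, 115.2, -4.6, 31.5, -16.1] pos [ 0.577 -0.208  0.176]
```

```bash
sed -i 's/def home(k,up=0,dx=0):/G={"orange":np.array([-.0114,0,.1079]),"blue":np.array([-.015,0,.106])}\ndef home(k,up=0,dx=0):/; s/\[-.026-.015+dx,.05 if k=="orange" else -.05,.010+.106+up\]/[-.026+G[k][0]+dx,.05 if k=="orange" else -.05,.010+G[k][2]+up]/' plan.py
python3 -m handwheel '[[0,-32,0,-51,0,0,0],[0,-63,0,-102,0,0,0],[0,-63,0,-102,0,0,0],[0,-149,-478,-63,-4.6,31.5,-16],[0,-149,-478,-63,-4.6,31.5,-16],[0,-149,-478,-63,-4.6,31.5,-16],[0,-149,-478,-63,-4.6,31.5,-16],[0,-149,-478,-63,-4.6,31.5,-16],[0,-149,-478,-63,-4.6,31.5,-16],[0,-149,-478,-63,-4.6,31.5,-16]]'
python3 -m handwheel '[[0,0,0,0,0,0,0]]'
python3 -c "
from plan import *
show(home('orange',.06),home('orange',.03))"
```

```text
time_s: 4.7
position: [0.5643, -0.1214, 0.3809]
orientation: [[-0.973, -0.231, -0.003], [-0.231, 0.973, 0.0], [0.003, 0.001, -1.0]]
ft_force: [0.7, 0.8, -2.6]
gripper_width: 0.0156
grasp_force: 30.0
time_s: 4.82
position: [0.5645, -0.1231, 0.3805]
orientation: [[-0.974, -0.227, -0.004], [-0.227, 0.974, -0.0], [0.004, 0.001, -1.0]]
ft_force: [-0.5, 0.8, -3.0]
gripper_width: 0.0158
grasp_force: 30.0
[2.9, -85.5, 202.5, 0.0, -0.2, -0.5] pos [ 0.58  -0.207  0.178]
[2.8, -85.5, 232.5, 0.0, -0.2, -0.5] pos [ 0.58  -0.207  0.148]
```

```bash
python3 -m handwheel '[[0,3,-60,20,0,0,-0.5],[0,3,-85.5,80,0,-0.2,-0.5],[0,3,-85.5,140,0,-0.2,-0.5],[0,3,-85.5,200,0,-0.2,-0.5],[0,3,-85.5,222.5,0,-0.2,-0.5],[0,3,-85.5,222.5,0,-0.2,-0.5],[0,3,-85.5,222.5,0,-0.2,-0.5]]'
python3 - <<'E'
from plan import *
from rig import snapshot
import cv2
show(home("orange",.04),home("orange"))
a=snapshot("scene")[:,:,::-1];b=snapshot("top")[:,:,::-1]
cv2.imwrite("pics/scene1.png",a);cv2.imwrite("pics/top1.png",b)
cv2.imwrite("pics/h1.png",cv2.resize(np.hstack([a[180:300,180:310],b[120:240,350:480]]),None,fx=3,fy=3,interpolation=cv2.INTER_CUBIC))
E
```

```text
time_s: 5.7
position: [0.5816, -0.2021, 0.1614]
orientation: [[-0.97, -0.242, 0.004], [-0.242, 0.97, 0.001], [-0.004, 0.0, -1.0]]
ft_force: [1.1, 0.7, -3.3]
gripper_width: 0.0158
grasp_force: 30.0
[2.5, -4.5, 3.5, 0.0, 0.2, 0.4] pos [ 0.58  -0.207  0.158]
[2.7, -4.5, 43.5, 0.0, 0.2, 0.4] pos [ 0.58  -0.207  0.118]
```

View pics/h1.png

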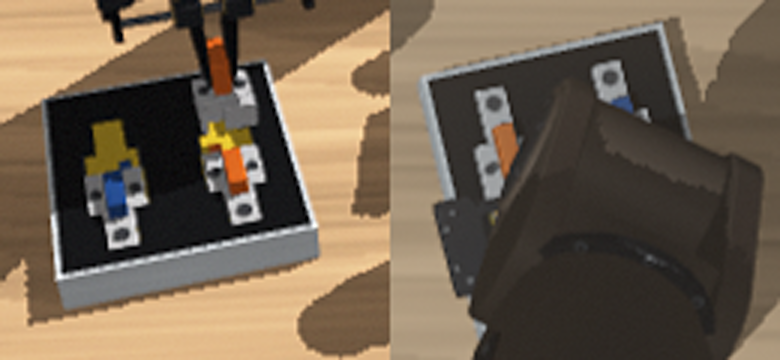

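```bash
python3 -m handwheel '[[0,2.5,-4.5,3.5,0,0.2,0.4],[0,2.5,-4.5,3.5,0,0.2,0.4],[0,2.5,-4.5,3.5,0,0.2,0.4]]'
cat > m3.py <<'E'
import sys
from h import *
from plan import *
from rig import snapshot
k=sys.argv[1]
show(home(k,.04),home(k))
im=snapshot("scene")[:,:,::-1].copy(); cv2.imwrite(f"pics/scene_{k}.png",im)
p,R=cur(); RJ_=R@FLIP; o=p-RJ_@G[k]
u,v=proj("scene",(LUG@RJ_.T+o)).mean(0).astype(int); r=(u-14,v-20,28,40)
# top of the lug: end face + top face; compare predicted hull and mask by eye and by edges
c=cv2.resize(im[r[1]:r[1]+r[3],r[0]:r[0]+r[2]],None,fx=12,fy=12,interpolation=cv2.INTER_CUBIC)
lines=[]
def draw(P,col):
    h=cv2.convexHull(((proj("scene",P)-np.array(r[:2])+.5)*12-.5).astype(np.int32)); cv2.polylines(c,[h],True,col,1)
draw(LUG@RJ_.T+o,(0,255,0)); draw(box(-25,25,-24,24,0,24)@RJ_.T+o,(255,0,255))
r2=(u-22,v+5,44,42); c2=None
cv2.imwrite(f"pics/m3_{k}.png",c)
m=cmask(im,k,r); rows=np.where(m.any(1))[0]; 
q=hullmask("scene",LUG@RJ_.T+o,r)
print("centroid mask",(np.argwhere(m).mean(0)/K)[::-1],"pred",(np.argwhere(q).mean(0)/K)[::-1])
for f in(.2,.4,.6): 
    i=int(rows[0]+f*(rows[-1]-rows[0])); a=np.where(m[i])[0]; b=np.where(q[i])[0]; print("row",i/K,"mask",a[0]/K,a[-1]/K,"pred",b[0]/K,b[-1]/K)
print("top rows",rows[0]/K,np.where(q.any(1))[0][0]/K)
E
python3 m3.py orange
```

```text
time_s: 6.18
position: [0.58, -0.2073, 0.1578]
orientation: [[-0.972, -0.235, 0.001], [-0.235, 0.972, 0.001], [-0.001, 0.0, -1.0]]
ft_force: [-0.3, -0.4, -3.2]
gripper_width: 0.016
grasp_force: 30.0
[-0.3, 0.1, -0.1, 0.0, 0.1, -0.0] pos [ 0.58  -0.207  0.158]
[-0.3, 0.1, 39.9, 0.0, 0.1, -0.0] pos [ 0.58  -0.207  0.118]
centroid mask [15.1242505  20.57828115] pred [14.82137445 20.65503723]
row 14.5 mask 11.0 16.833333333333332 pred 10.166666666666666 17.0
row 18.5 mask 11.5 18.166666666666668 pred 10.833333333333334 18.166666666666668
row 22.333333333333332 mask 12.0 18.833333333333332 pred 11.5 18.833333333333332
top rows 10.666666666666666 10.333333333333334
```

View pics/m3_orange.png

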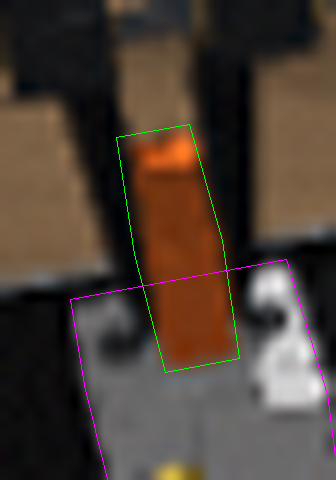

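```bash
python3 -m handwheel '[[0,0,0,10,0,0,0],[0,0,0,18,0,0,0],[0,0,0,20,0,0,0],[0,0,0,20,0,0,0]]';python3 -m handwheel '[[0,0,0,3,0,0,0],[0,0,0,6,0,0,0],[0,0,0,6,0,0,0]]';python3 -c "
from plan import *
show(home('orange'))"
```

```text
time_s: 6.72
position: [0.5799, -0.207, 0.1372]
orientation: [[-0.972, -0.235, -0.0], [-0.235, 0.972, 0.001], [-0.0, 0.001, -1.0]]
ft_force: [-0.4, 0.9, -3.7]
gripper_width: 0.0159
grasp_force: 30.0
time_s: 7.1
position: [0.5801, -0.2069, 0.1316]
orientation: [[-0.972, -0.235, 0.001], [-0.235, 0.972, 0.001], [-0.001, 0.001, -1.0]]
ft_force: [0.5, 4.3, -0.2]
gripper_width: 0.0159
grasp_force: 30.0
[-0.1, -0.2, 13.7, 0.0, 0.1, -0.0] pos [ 0.58  -0.207  0.118]
```

```bash
python3 -m handwheel '[[0,0,0.5,3,0,0,0],[0,0,0.5,6,0,0,0],[0,0,0.5,6,0,0,0]]';python3 -m handwheel '[[0,0,0,3,0,0,0],[0,0,0,5,0,0,0],[0,0,0,5,0,0,0]]'
```

```text
time_s: 7.48
position: [0.58, -0.2067, 0.1251]
orientation: [[-0.972, -0.235, 0.001], [-0.235, 0.972, 0.001], [-0.001, 0.001, -1.0]]
ft_force: [1.1, 1.1, -4.8]
gripper_width: 0.0159
grasp_force: 30.0
time_s: 7.85
position: [0.5799, -0.2067, 0.1203]
orientation: [[-0.972, -0.235, 0.0], [-0.235, 0.972, 0.001], [-0.001, 0.001, -1.0]]
ft_force: [0.6, 1.3, -4.7]
gripper_width: 0.016
grasp_force: 30.0
```

```bash
python3 -m handwheel '[[0,0,0,1.5,0,0,0],[0,0,0,2.5,0,0,0],[0,0,0,2.5,0,0,0]]';python3 -m handwheel '[[0,0,0,1,0,0,0],[0,0,0,1.5,0,0,0],[0,0,0,1.5,0,0,0]]'
```

```text
time_s: 8.22
position: [0.5799, -0.2066, 0.118]
orientation: [[-0.972, -0.235, 0.001], [-0.235, 0.972, 0.001], [-0.001, 0.001, -1.0]]
ft_force: [-0.4, 0.9, -2.6]
gripper_width: 0.0159
grasp_force: 30.0
time_s: 8.6
position: [0.5801, -0.2067, 0.1172]
orientation: [[-0.972, -0.235, 0.001], [-0.235, 0.972, 0.001], [-0.001, 0.0, -1.0]]
ft_force: [-0.9, 1.8, 5.0]
gripper_width: 0.0159
grasp_force: 30.0
```

```bash
python3 -m handwheel '[[0,0,0,1,0,0,0],[0,0,0,1,0,0,0]]';python3 -m handwheel '[[0.4,0,0,0,0,0,0],[0.4,0,0,-1,0,0,0],[0.4,0,0,-2,0,0,0],[0.4,0,0,-2,0,0,0]]'; python3 -m handwheel '[[0.4,0,0,-40,0,0,0],[0.4,0,0,-60,0,0,0],[0.4,0,0,-60,0,0,0]]'; python3 -c "
from plan import *
from h import *
from rig import snapshot
o=home('orange')[0]-home('orange')[1]@FLIP@G['orange']; RJ_=e('z',FOAM[1]); print(o)
im=snapshot('scene')[:,:,::-1].copy(); u,v=proj('scene',LUG@RJ_.T+o).mean(0).astype(int); r=(u-14,v-20,28,40)
m=cmask(im,'orange',r); print(u,v,[(np.argwhere(a).mean(0)/K)[::-1] for a in (m,hullmask('scene',LUG@RJ_.T+o,r))])
a=cv2.resize(im[v-35:v+45,u-50:u+40],None,fx=6,fy=6,interpolation=cv2.INTER_CUBIC)
for B in (LUG,box(-25,25,-24,24,0,24)):
  h=cv2.convexHull(((proj('scene',B@RJ_.T+o)-[u-50,v-35]+.5)*6).astype(np.int32)); cv2.polylines(a,[h],True,(0,255,0),1)
cv2.imwrite('pics/p1.png',a)
s=bot.state();print(s['gripper_width'])
"
```

```text
time_s: 8.85
position: [0.5802, -0.2066, 0.117]
orientation: [[-0.972, -0.235, 0.002], [-0.235, 0.972, 0.0], [-0.002, -0.0, -1.0]]
ft_force: [-2.3, 3.7, 14.0]
gripper_width: 0.0158
grasp_force: 30.0
time_s: 9.35
position: [0.58, -0.2067, 0.1176]
orientation: [[-0.972, -0.235, 0.001], [-0.235, 0.972, 0.001], [-0.001, 0.001, -1.0]]
ft_force: [0.3, 0.3, -0.2]
gripper_width: 0.0376
grasp_force: 0.0
time_s: 9.72
position: [0.5803, -0.2069, 0.1788]
orientation: [[-0.972, -0.235, 0.003], [-0.235, 0.972, -0.0], [-0.003, -0.001, -1.0]]
ft_force: [-0.6, -0.5, 0.1]
gripper_width: 0.0384
grasp_force: 0.0
[ 0.59138741 -0.20440214  0.01      ]
252 214 [array([14.89393286, 20.15757314]), array([14.55390753, 20.66997409])]
0.037951153579462264
```

View pics/p1.png

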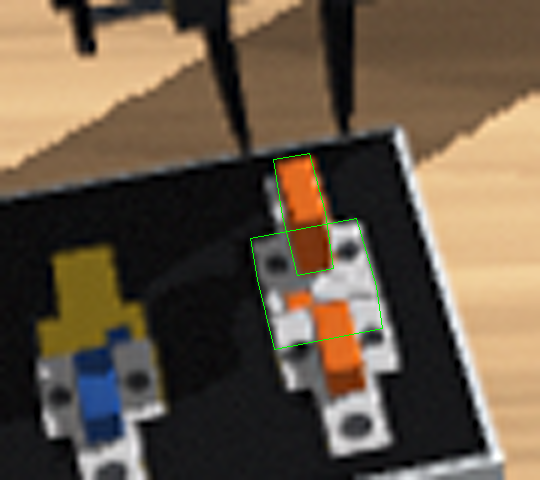

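Orange sits home: the head runs level into its partner at (310,270)–(340,330) in the crop, and it was pressed with 14 N at floor height. Now blue.

```bash
python3 -c "
from plan import *
show((cur()[0]+[0,0,.17],cur()[1]),grasp('blue',.17),grasp('blue',.09))"
```

```text
[-0.2, 0.0, -170.0, 0.0, 0.0, 0.0] pos [ 0.58  -0.207  0.348]
[18.7, 380.3, -115.7, 4.7, -31.8, 16.1] pos [0.472 0.158 0.293]
[-22.0, 368.1, -47.9, 4.7, -31.8, 16.1] pos [0.515 0.156 0.226]
```

```bash
python3 -m handwheel '[[0.5,0,0,-62,0,0,0],[0.5,0,0,-124,0,0,0],[0.5,0,0,-170,0,0,0],[0.5,10,190,-160,0,0,0],[0.5,10,190,-160,0,0,0],[0.5,10,190,-160,0,0,0],[0.5,18.7,380,-116,4.7,-31.8,16.1],[0.5,18.7,380,-116,4.7,-31.8,16.1],[0.5,18.7,380,-116,4.7,-31.8,16.1],[0.5,18.7,380,-116,4.7,-31.8,16.1]]'; python3 -m handwheel '[[0.5,0,0,0,0,0,0],[0.5,0,0,0,0,0,0]]';python3 -c "
from plan import *
show(grasp('blue',.09),grasp('blue',.0)); print(bot.state()['q'])"
```

```text
time_s: 11.02
position: [0.4775, 0.1403, 0.2954]
orientation: [[-0.876, 0.038, 0.481], [0.019, 0.999, -0.044], [-0.482, -0.03, -0.875]]
ft_force: [1.2, -0.0, 0.6]
gripper_width: 0.0473
grasp_force: 0.0
time_s: 11.28
position: [0.4789, 0.1384, 0.2964]
orientation: [[-0.877, 0.037, 0.479], [0.017, 0.999, -0.046], [-0.48, -0.032, -0.877]]
ft_force: [0.4, 0.6, -0.4]
gripper_width: 0.0478
grasp_force: 0.0
[2.9, 21.5, 78.4, -1.1, -3.4, 1.7] pos [0.515 0.156 0.226]
[-2.4, 23.2, 168.3, -1.1, -3.4, 1.7] pos [0.562 0.154 0.149]
[ 0.20433193  0.21755151  2.07152853 -0.37798681  0.39493405 -1.02120226]
```

```bash
python3 -m handwheel '[[0.5,2,21,40,-1,-3.4,1.7],[0.5,2.9,21.5,78.4,-1.1,-3.4,1.7],[0.5,2.9,21.5,78.4,-1.1,-3.4,1.7],[0.5,2.9,21.5,78.4,-1.1,-3.4,1.7]]';python3 -c "
from plan import *
show(grasp('blue',.09),grasp('blue',.0)); print(bot.state()['q'])"
```

```text
time_s: 11.78
position: [0.5148, 0.1557, 0.2264]
orientation: [[-0.845, 0.056, 0.532], [0.047, 0.998, -0.03], [-0.533, -0.0, -0.846]]
ft_force: [0.7, -0.0, -0.8]
gripper_width: 0.0476
grasp_force: 0.0
[0.5, 0.5, 0.7, -0.1, 0.1, -0.2] pos [0.515 0.156 0.226]
[0.7, 0.8, 90.7, -0.1, 0.1, -0.2] pos [0.562 0.154 0.149]
[ 0.22463419  0.38117571  2.0978263  -0.90124757  0.18982826 -0.43936629]
```

```bash
python3 -m handwheel '[[0.5,0.6,0.6,40,0,0,0],[0.5,0.7,0.8,70,0,0,0],[0.5,0.7,0.8,85,0,0,0],[0.5,0.7,0.8,90.7,0,0,0],[0.5,0.7,0.8,90.7,0,0,0],[0.5,0.7,0.8,90.7,0,0,0]]';python3 -c "
from plan import *
show(grasp('blue',.0)); print(bot.state()['q'])"
```

```text
time_s: 12.52
position: [0.5715, 0.156, 0.1641]
orientation: [[-0.858, 0.053, 0.511], [0.047, 0.999, -0.024], [-0.511, 0.003, -0.859]]
ft_force: [-0.3, -0.7, -0.5]
gripper_width: 0.0477
grasp_force: 0.0
[15.2, -2.7, 8.2, 0.1, -1.3, -0.2] pos [0.562 0.154 0.149]
[ 0.19553541  0.54600959  2.01384687 -1.13306419  0.13649422 -0.22487507]
```

```bash
cat >> plan.py <<'E'
TL=.15
def graspb(up=0):
    RG=RJ@e("y",TL); return JAW["blue"]+RJ@[-.015,0,.0485+up]+RG@[0,0,.059], RG@FLIP
E
python3 -c "
from plan import *
show(graspb(.05),graspb(.02),graspb(0))"
```

```text
[7.6, -2.6, -42.9, 0.1, 7.3, -0.1] pos [0.543 0.155 0.197]
[6.9, -2.6, -12.9, 0.1, 7.3, -0.1] pos [0.559 0.154 0.172]
[6.4, -2.7, 7.1, 0.1, 7.3, -0.1] pos [0.569 0.153 0.155]
```

```bash
python3 -m handwheel '[[0.5,0,0,-35,0,0,0],[0.5,7.6,-2.6,-42.9,0.1,7.3,-0.1],[0.5,7.6,-2.6,-42.9,0.1,7.3,-0.1],[0.5,6.9,-2.6,-12.9,0.1,7.3,-0.1],[0.5,6.5,-2.7,4,0.1,7.3,-0.1],[0.5,6.4,-2.7,7.1,0.1,7.3,-0.1],[0.5,6.4,-2.7,7.1,0.1,7.3,-0.1],[0.5,6.4,-2.7,7.1,0.1,7.3,-0.1]]'
python3 -c "
from plan import *
show(graspb(0)); print(bot.state()['q'])"
```

```text
time_s: 13.52
position: [0.5697, 0.1534, 0.1546]
orientation: [[-0.916, 0.053, 0.397], [0.049, 0.999, -0.02], [-0.398, 0.001, -0.918]]
ft_force: [0.2, 0.4, 0.5]
gripper_width: 0.0473
grasp_force: 0.0
[0.1, -0.0, -0.2, 0.0, -0.1, -0.0] pos [0.569 0.153 0.155]
[ 0.18137592  0.56003016  1.9688517  -0.40877686  0.23204949 -0.95627078]
```

```bash
python3 -m handwheel '[[0,0,0,0,0,0,0],[0,0,0,0,0,0,0],[0,0,0,0,0,0,0],[0,0,0,0,0,0,0],[0,0,0,0,0,0,0]]'; python3 -c "
from plan import *
p,R=cur(); print('TCP in jaw',np.round(RJ.T@(p-JAW['blue'])*1e3,1), np.round(Ro.from_matrix(FLIP@R.T@RJ@FLIP@FLIP).as_rotvec(),4))
print(np.round(Ro.from_matrix(RJ.T@R@FLIP).as_rotvec(),4))"
python3 -m handwheel '[[0,2,0,-15,0,0,0],[0,7.5,0,-50,0,0,0],[0,15,0,-100,0,0,0],[0,18,0,-119,0,0,0],[0,18,0,-119,0,0,0]]'
```

```text
time_s: 14.15
position: [0.5698, 0.1534, 0.154]
orientation: [[-0.916, 0.053, 0.397], [0.049, 0.999, -0.02], [-0.397, 0.001, -0.918]]
ft_force: [0.3, 1.2, 0.6]
gripper_width: 0.0159
grasp_force: 30.0
TCP in jaw [ -6.3  -0.  106.1] [-0.0004 -0.1516  0.0009]
[ 0.0004  0.1516 -0.0009]
time_s: 14.78
position: [0.5058, 0.1568, 0.2572]
orientation: [[-0.916, 0.052, 0.399], [0.049, 0.999, -0.02], [-0.399, 0.001, -0.917]]
ft_force: [0.2, -0.0, -1.5]
gripper_width: 0.0158
grasp_force: 30.0
```

```bash
cat >> plan.py <<'E'
def homeb(up=0):
    R=e("z",FOAM[1]); return FOAM[0]+R@[-.026-.0063,-.0495,.010+.1061+up], R@e("y",.1516)@FLIP
E
python3 -c "
from plan import *
p,R=cur(); show((p+[0,0,.12],R),(p+[0,-.2,.12],R),homeb(.26))"
```

```text
[-47.9, 0.2, -110.0, 0.0, 0.0, 0.0] pos [0.506 0.157 0.377]
[-57.6, -199.6, -106.1, 0.0, 0.0, 0.0] pos [ 0.506 -0.043  0.377]
[-163.9, -453.2, -59.1, -2.1, 32.0, -16.7] pos [ 0.609 -0.303  0.376]
```

```bash
python3 -m handwheel '[[0,-24,0,-55,0,0,0],[0,-48,0,-110,0,0,0],[0,-48,0,-110,0,0,0],[0,-58,-200,-106,0,0,0],[0,-58,-200,-106,0,0,0],[0,-58,-200,-106,0,0,0],[0,-164,-453,-59,-2.1,32,-16.7],[0,-164,-453,-59,-2.1,32,-16.7],[0,-164,-453,-59,-2.1,32,-16.7],[0,-164,-453,-59,-2.1,32,-16.7]]';python3 -m handwheel '[[0,0,0,0,0,0,0],[0,0,0,0,0,0,0]]'; python3 -c "
from plan import *
show(homeb(.26),homeb(.1),homeb(.04))"
```

```text
time_s: 16.02
position: [0.5962, -0.2676, 0.3712]
orientation: [[-0.959, -0.236, -0.156], [-0.233, 0.972, -0.035], [0.16, 0.003, -0.987]]
ft_force: [1.3, 0.3, -1.4]
gripper_width: 0.0156
grasp_force: 30.0
time_s: 16.27
position: [0.595, -0.2651, 0.3723]
orientation: [[-0.96, -0.234, -0.152], [-0.231, 0.972, -0.034], [0.156, 0.003, -0.988]]
ft_force: [-0.5, 0.5, -1.9]
gripper_width: 0.0157
grasp_force: 30.0
[-3.8, -39.6, -4.6, 0.2, -0.3, -0.0] pos [ 0.609 -0.303  0.376]
[-28.8, -40.1, 153.5, 0.2, -0.3, -0.0] pos [ 0.609 -0.303  0.216]
[-38.1, -40.2, 212.7, 0.2, -0.3, -0.0] pos [ 0.609 -0.303  0.156]
```

```bash
python3 -m handwheel '[[0,-4,-39.6,-4.6,0.2,-0.3,0],[0,-13,-40,55,0.2,-0.3,0],[0,-22,-40,110,0.2,-0.3,0],[0,-31,-40,165,0.2,-0.3,0],[0,-37,-40.2,205,0.2,-0.3,0],[0,-38,-40.2,212.7,0.2,-0.3,0],[0,-38,-40.2,212.7,0.2,-0.3,0]]';python3 - <<'E'
from plan import *
show(homeb(.04),homeb(.02))
E
```

```text
time_s: 17.15
position: [0.6095, -0.3023, 0.1601]
orientation: [[-0.961, -0.236, -0.142], [-0.233, 0.972, -0.039], [0.147, -0.004, -0.989]]
ft_force: [0.2, 0.5, -1.5]
gripper_width: 0.0159
grasp_force: 30.0
[0.3, -0.1, 4.1, -0.2, 0.2, 0.0] pos [ 0.609 -0.303  0.156]
[-2.6, 0.0, 23.9, -0.2, 0.2, 0.0] pos [ 0.609 -0.303  0.136]
```

Settle at the hover height, then check the lug's predicted position against the scene image numerically.

```bash
python3 -m handwheel '[[0,0.3,-0.1,4.1,-0.2,0.2,0],[0,0.3,-0.1,4.1,-0.2,0.2,0]]'
cat > m4.py <<'E'
from h import *
from plan import *
from rig import snapshot
show(homeb(.04),homeb(.02),homeb(0))
im=snapshot("scene")[:,:,::-1].copy()
p,R=cur(); RJ_=R@FLIP@e("y",-.1516); o=p-RJ_@np.array([-.0063,0,.1061]); print("tilt",RJ_[2])
P=LUG@RJ_.T+o; u,v=proj("scene",P).mean(0).astype(int); r=(u-14,v-20,28,40)
m=cmask(im,"blue",r); q=hullmask("scene",P,r)
print("centroids mask/pred",[(np.argwhere(a).mean(0)/K)[::-1].round(2) for a in(m,q)])
rows=np.where(m.any(1))[0]; print("rows",rows[[0,-1]]/K,np.where(q.any(1))[0][[0,-1]]/K)
for f in(.2,.4,.6,.8):
    i=int(rows[0]+f*(rows[-1]-rows[0])); a=np.where(m[i])[0]; b=np.where(q[i])[0]; print("row",i/K,a[[0,-1]]/K,b[[0,-1]]/K)
c=cv2.resize(im[v-40:v+60,u-40:u+60],None,fx=5,fy=5,interpolation=cv2.INTER_CUBIC)
for B in(LUG,box(-25,25,-24,24,0,24)):
    h=cv2.convexHull(((proj("scene",B@RJ_.T+o)-[u-40,v-40]+.5)*5).astype(np.int32)); cv2.polylines(c,[h],True,(0,255,0),1)
cv2.imwrite("pics/m4.png",c)
E
python3 m4.py
```

```text
time_s: 17.4
position: [0.6085, -0.3032, 0.1562]
orientation: [[-0.961, -0.235, -0.146], [-0.232, 0.972, -0.036], [0.151, -0.001, -0.989]]
ft_force: [0.2, 0.4, -2.0]
gripper_width: 0.016
grasp_force: 30.0
[-0.3, 0.5, 0.1, -0.0, 0.0, 0.0] pos [ 0.609 -0.303  0.156]
[-3.3, 0.5, 19.9, -0.0, 0.0, 0.0] pos [ 0.609 -0.303  0.136]
[-6.3, 0.6, 39.7, -0.0, 0.0, 0.0] pos [ 0.609 -0.303  0.116]
tilt [ 4.26610732e-04 -8.30665567e-04  9.99999564e-01]
centroids mask/pred [array([14.82, 21.12]), array([14.88, 20.76])]
rows [12.         30.66666667] [10.16666667 31.33333333]
row 15.666666666666666 [10.5        17.33333333] [10.5        17.33333333]
row 19.333333333333332 [10.83333333 18.        ] [11.16666667 18.16666667]
row 23.166666666666668 [11.5        18.66666667] [11.83333333 18.83333333]
row 26.833333333333332 [12.66666667 19.        ] [12.66666667 19.33333333]
```

```bash
python3 -m handwheel '[[0,-1.8,0.5,10,0,0,0],[0,-3,0.5,18,0,0,0],[0,-3.3,0.5,20,0,0,0],[0,-3.3,0.5,20,0,0,0]]';python3 -m handwheel '[[0,-0.5,0,3,0,0,0],[0,-0.9,0,6,0,0,0],[0,-0.9,0,6,0,0,0]]';python3 -c "
from plan import *
show(homeb(0))"
```

```text
time_s: 17.95
position: [0.6084, -0.3026, 0.1345]
orientation: [[-0.961, -0.235, -0.148], [-0.232, 0.972, -0.035], [0.152, 0.001, -0.988]]
ft_force: [0.2, -0.3, -2.7]
gripper_width: 0.0158
grasp_force: 30.0
time_s: 18.32
position: [0.6086, -0.3025, 0.1289]
orientation: [[-0.961, -0.235, -0.147], [-0.232, 0.972, -0.036], [0.151, -0.0, -0.989]]
ft_force: [0.6, 0.3, 0.9]
gripper_width: 0.0155
grasp_force: 30.0
[-1.9, -0.1, 12.6, -0.0, -0.0, 0.0] pos [ 0.609 -0.303  0.116]
```

```bash
python3 -m handwheel '[[0,-0.5,0,3,0,0,0],[0,-0.9,0,6,0,0,0],[0,-0.9,0,6,0,0,0]]';python3 -m handwheel '[[0,-0.5,0,3,0,0,0],[0,-0.8,0,5,0,0,0],[0,-0.8,0,5,0,0,0]]';python3 -m handwheel '[[0,-0.2,0,1,0,0,0],[0,-0.3,0,2,0,0,0],[0,-0.3,0,2,0,0,0]]';python3 -c "
from plan import *
show(homeb(0))"
```

```text
time_s: 18.7
position: [0.6083, -0.3025, 0.1221]
orientation: [[-0.961, -0.235, -0.148], [-0.232, 0.972, -0.035], [0.152, 0.001, -0.988]]
ft_force: [1.8, 0.0, -3.8]
gripper_width: 0.0157
grasp_force: 30.0
time_s: 19.08
position: [0.6084, -0.3025, 0.1173]
orientation: [[-0.961, -0.235, -0.148], [-0.232, 0.972, -0.035], [0.152, 0.001, -0.988]]
ft_force: [1.2, 0.4, -2.2]
gripper_width: 0.0156
grasp_force: 30.0
time_s: 19.45
position: [0.6085, -0.3025, 0.116]
orientation: [[-0.961, -0.235, -0.147], [-0.232, 0.972, -0.036], [0.152, -0.0, -0.988]]
ft_force: [-1.0, 1.7, 4.5]
gripper_width: 0.0156
grasp_force: 30.0
[-0.1, -0.1, -0.1, -0.0, -0.0, 0.0] pos [ 0.609 -0.303  0.116]
```

Floor contact at the planned height. Next: a small press, release, and back off along the tool axis. Then I'll press the lug tops with closed fingers as a check on seating.

```bash
python3 -m handwheel '[[0,-0.3,0,1.5,0,0,0],[0,-0.3,0,1.5,0,0,0]]';python3 -m handwheel '[[0.4,0,0,0,0,0,0],[0.4,0,0,-1,0,0,0],[0.4,0,0,-2,0,0,0],[0.4,0,0,-2,0,0,0]]'; python3 -m handwheel '[[0.4,0,0,-40,0,0,0],[0.4,0,0,-60,0,0,0],[0.4,0,0,-60,0,0,0]]'; python3 -c "
from plan import *
R=e('z',FOAM[1]); 
for y in(-.05,.05):
  for up in(.03,0):
    show((FOAM[0]+R@[-.041,y,.010+.056+.078+up],R@FLIP))"
```

```text
time_s: 19.7
position: [0.6084, -0.3025, 0.116]
orientation: [[-0.961, -0.235, -0.147], [-0.232, 0.972, -0.036], [0.152, -0.0, -0.988]]
ft_force: [-5.7, 4.5, 17.8]
gripper_width: 0.0159
grasp_force: 30.0
time_s: 20.2
position: [0.6088, -0.3025, 0.116]
orientation: [[-0.961, -0.235, -0.147], [-0.232, 0.972, -0.035], [0.152, 0.0, -0.988]]
ft_force: [0.4, -0.8, -0.1]
gripper_width: 0.0376
grasp_force: 0.0
time_s: 20.58
position: [0.6181, -0.3005, 0.1767]
orientation: [[-0.961, -0.235, -0.145], [-0.232, 0.972, -0.037], [0.15, -0.002, -0.989]]
ft_force: [0.7, -0.2, -1.0]
gripper_width: 0.038
grasp_force: 0.0
[17.8, -0.3, 5.4, -0.1, -8.6, 0.0] pos [ 0.6   -0.305  0.174]
[13.4, -0.3, 35.1, -0.1, -8.6, 0.0] pos [ 0.6   -0.305  0.144]
[17.8, 99.7, 5.2, -0.1, -8.6, 0.0] pos [ 0.577 -0.208  0.174]
[13.3, 99.7, 34.9, -0.1, -8.6, 0.0] pos [ 0.577 -0.208  0.144]
```

```bash
python3 -m handwheel '[[0,17.8,0,-10,0,-8.6,0],[0,17.8,0,5,0,-8.6,0],[0,17.8,0,5,0,-8.6,0],[0,14.5,0,27,0,-8.6,0],[0,14,0,32,0,-8.6,0],[0,14,0,32,0,-8.6,0]]'; python3 -m handwheel '[[0,0,0,1.5,0,0,0],[0,0,0,3,0,0,0],[0,0,0,3,0,0,0]]'; python3 -m handwheel '[[0,0,0,1,0,0,0],[0,0,0,1,0,0,0]]'
```

```text
time_s: 21.32
position: [0.5998, -0.3044, 0.1453]
orientation: [[-0.972, -0.236, -0.004], [-0.236, 0.972, 0.0], [0.004, 0.001, -1.0]]
ft_force: [0.0, 0.4, 0.6]
gripper_width: 0.0011
grasp_force: 0.0
time_s: 21.7
position: [0.5997, -0.3047, 0.1439]
orientation: [[-0.972, -0.235, -0.001], [-0.235, 0.972, -0.001], [0.002, -0.0, -1.0]]
ft_force: [-1.6, 1.4, 6.6]
gripper_width: -0.0
grasp_force: 3.5
time_s: 21.95
position: [0.5997, -0.3047, 0.1439]
orientation: [[-0.972, -0.235, -0.001], [-0.235, 0.972, -0.001], [0.001, -0.001, -1.0]]
ft_force: [-4.0, 3.5, 15.5]
gripper_width: 0.0004
grasp_force: 7.5
```

Blue's lug top is at 65.9 mm (66 expected), rigid under 15 N. The same check for orange.

```bash
python3 -m handwheel '[[0,0,0,-40,0,0,0],[0,0,60,-40,0,0,0],[0,0,100,-40,0,0,0],[0,0,100,-40,0,0,0],[0,0,100,-8,0,0,0],[0,0,100,-4,0,0,0],[0,0,100,-4,0,0,0]]'; python3 -m handwheel '[[0,0,0,1.5,0,0,0],[0,0,0,3,0,0,0],[0,0,0,3,0,0,0]]'; python3 -m handwheel '[[0,0,0,1,0,0,0],[0,0,0,1,0,0,0]]'
```

```text
time_s: 22.82
position: [0.5762, -0.2082, 0.1461]
orientation: [[-0.972, -0.234, -0.002], [-0.234, 0.972, -0.0], [0.002, 0.0, -1.0]]
ft_force: [-0.3, 0.2, -0.8]
gripper_width: 0.0003
grasp_force: 0.0
time_s: 23.2
position: [0.5762, -0.2078, 0.1439]
orientation: [[-0.972, -0.235, -0.001], [-0.235, 0.972, -0.001], [0.001, -0.001, -1.0]]
ft_force: [-1.7, -1.0, 5.2]
gripper_width: 0.0005
grasp_force: 2.7
time_s: 23.45
position: [0.5762, -0.2078, 0.1439]
orientation: [[-0.972, -0.235, -0.0], [-0.235, 0.972, -0.001], [0.001, -0.001, -1.0]]
ft_force: [-5.0, 0.7, 15.4]
gripper_width: 0.0006
grasp_force: 7.6
```

Both are at the same height and fully home. I'll retreat clear, back toward the robot, and take a last look.

```bash
python3 -m handwheel '[[0,0,0,-50,0,0,0],[0,0,0,-110,0,0,0],[0,0,0,-170,0,0,0],[0,60,0,-180,0,0,0],[0,110,0,-180,0,0,0],[0,110,0,-180,0,0,0],[0,110,0,-180,0,0,0]]'
python3 - <<'E'
from h import *
from plan import *
from rig import snapshot
RF=e("z",FOAM[1])
a=snapshot("scene")[:,:,::-1].copy();b=snapshot("top")[:,:,::-1].copy()
for k,s in(("orange",.05),("blue",-.05)):
    P=(LUG+[-.026,s,.01])@RF.T+FOAM[0]; u,v=proj("scene",P).mean(0).astype(int); r=(u-13,v-16,26,33)
    m=cmask(a,k,r); q=hullmask("scene",P,r); print(k,"centroids mask/pred",[(np.argwhere(x).mean(0)/K)[::-1].round(2) for x in(m,q)])
cv2.imwrite("pics/end.png",cv2.resize(np.hstack([a[180:300,180:370],b[100:220,290:480]]),None,fx=2.1,fy=2.1,interpolation=cv2.INTER_CUBIC))
E
```

```text
time_s: 24.32
position: [0.4699, -0.2335, 0.3227]
orientation: [[-0.972, -0.235, -0.001], [-0.235, 0.972, -0.001], [0.001, -0.001, -1.0]]
ft_force: [0.6, 0.0, 0.5]
gripper_width: 0.0004
grasp_force: 0.0
orange centroids mask/pred [array([13.91, 16.22]), array([13.55, 16.67])]
blue centroids mask/pred [array([13.7 , 16.48]), array([13.49, 16.88])]
```

View pics/end.png

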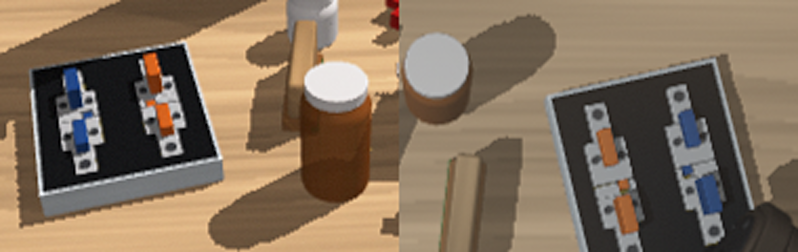

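The picture shows both clamps mated: blue at (78,110) and orange at (158,95) in the scene half, with (695,160) and (615,180) in the top half. The jar, squeegee and tub still stand, and the robot is clear.

```bash
python3 -c "
from rig import job_done; print(job_done())"
```

```text
the job is handed in; nothing more can be done
None
```

Both jaws are pressed home beside the partner of their own colour and released, the bystanders look undisturbed in the last picture, and the job was handed in at about 24 s; the hand-in returned no verdict.

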